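# Lay a rolling-mill roll in its open mill, by way of a rest

### The job

The steel roll of the goldsmith's rolling mill stands on end on the bench. Lay it on its side along the ribs of the wooden rest, about its middle, and let go of it there, then take it again from above across its barrel and lower it level into the open mill, thick neck in the frame with the wide slot and thin neck in the frame with the narrow slot, until both necks lie on the bottoms of their slots. Set it down gently each time, never letting it drop or topple, and leave the other things on the bench where they are.

Things in the scene. Friction and masses are not known exactly. Their poses are not given: they have to be found in the camera images.
- roll: Loose solid steel roll, 0.55 to 0.8 kg, 108 mm long, standing upright at the start. Origin: centre of its thick end face (underside at the start); z runs along its axis from thick to thin end. Thick neck 32 mm diameter from z 0 to 24 mm, barrel 40 mm diameter from 24 to 84, thin neck 24 mm diameter from 84 to 108.
- roll_mid (a point): Middle of the roll: on its axis, 54 mm from either end.
- roll_thick (a point): On the roll's axis in its thick neck, 43 mm from the roll's middle.
- roll_thin (a point): On the roll's axis in its thin neck, 43 mm from the roll's middle.
- rest: Fixed wooden rest: board 110 x 50 x 10 mm with two parallel ribs on it along its x axis, 100 mm long, 6 mm wide, 14 mm high, centred 12 mm either side of the middle line. The barrel lies between and on the ribs, roll axis along x, either way round. Origin: centre of the underside.
- rest_seat (a point): Over the middle of the rest, 42 mm above the bench: where the roll's middle is when it lies on the ribs.
- mill: Fixed bed plate of the open mill, 150 mm (its x) x 110 mm x 20 mm high, steel. Origin: centre of the underside. The two side frames stand on it 86 mm apart along its x, either one at either end; the roll lies along x between them.
- mill_seat (a point): Centre of the mill, 62 mm above the bench: where the roll's middle is when it is fully down.
- frame_wide: Fixed grey side frame on the bed: plate 20 mm thick (x), 90 mm wide (y), 92 mm high, its top 112 mm above the bench. Slot open at the top, 36 mm wide, mouth flared to 56 mm in the top 10 mm, V bottom that carries the 32 mm neck with its axis 42 mm above the bed. Inner faces of the two frames are 66 mm apart. Origin: centre of the underside.
- frame_narrow: The other side frame, alike but with a slot 28 mm wide, mouth flared to 48 mm; its V bottom carries the 24 mm neck with its axis 42 mm above the bed. Origin: centre of the underside.
- frame_wide_seat (a point): Where roll_thick is when the thick neck lies on the bottom of the wide slot, in the middle of the frame's thickness.
- frame_narrow_seat (a point): Where roll_thin is when the thin neck lies on the bottom of the narrow slot.
- yoke: Bystander: loose grey top bar of the mill, 130 x 36 x 20 mm, with two upright steel screws with cross handles, 64 mm high in all. Leave it. Origin: centre of the underside.
- dish: Bystander: white ceramic bowl, 100 mm wide, 35 mm high. Leave it. Origin: centre of the underside.
- hammer: Bystander: hammer lying on the bench, 220 mm long along its x. Leave it.
There are look-alikes about, which are no part of the job. What is shaped like the roll but blue, red or yellow is not meant.

How it is judged (in metres and radians):
On the way:
1. the roll lies on its side on the ribs of the rest, let go and at rest (distance between roll_mid and rest_seat below 0.03 m and angle between the z axis of roll and the x axis of rest, either way round below 0.15 rad and angle between roll's own z axis and vertical between 1.45 and 1.69 rad and contact force between roll and the fingers below 0.1 N and linear speed of roll below 0.02 m/s and angular speed of roll below 0.3 rad/s), for 0.2 s.
At the end, for the whole second after the job is handed in: The roll lies in the mill, let go and at rest: thick neck on the bottom of the wide slot and thin neck on the bottom of the narrow slot, each neck's mid-point within 7 mm of its seat (distance between roll_thick and frame_wide_seat below 0.007 m and distance between roll_thin and frame_narrow_seat below 0.007 m and contact force between roll and the fingers below 0.1 N and linear speed of roll below 0.02 m/s and angular speed of roll below 0.3 rad/s); the robot touches nothing.
It fails at once if the roll is dropped or toppled: it moves faster than 0.4 m/s with no finger touching it, or tips over faster than 7 rad/s ((linear speed of roll above 0.4 m/s and contact force between roll and the fingers below 0.1 N) or (angular speed of roll above 7 rad/s and angle between roll's own z axis and vertical below 1.35 rad)).
It fails at once if the yoke, the dish or the hammer is moved more than 25 mm (distance of any of yoke, dish, hammer from where it was at the start of the episode above 0.025 m).
It also fails if it takes over 58 s, if anything falls off the work surface, if the arm or the gripper's body presses on something with over 40 N, if the wrist force passes 120 N, or if a joint passes its speed limit or range.

### The arm

A 7-joint arm with a two-finger parallel gripper is mounted at the origin on the work surface. World frame = base frame: x ahead of the robot, y to its left, z up, the work surface at z = 0. Lengths are in mm, angles in rad, forces in N, time in s.
With the tool pointing down it reaches from about 400 to 850 mm from the base axis. Payload 10.4 kg.
Tool frame: the origin (TCP) lies between the finger pads; the fingertips stand 22 mm ahead of it and the grasp point (between the pads) lies 3 mm ahead of it; z points along the fingers, y is the line along which they close (so a half turn about z gives the same grasp; the last joint's range is limited). The gripper opens to 87 mm and grips with 3 to 60 N. Pads are 19 mm wide; open, the fingers measure 117 mm over their backs; the gripper's body (75 mm by 190 mm) begins 51 mm behind the grasp point.
Start: joints at [1.162, 0.332, -0.065, 1.46, 0.022, 1.35, -0.088], TCP at [235.21, -579.073, 244.576] pointing down, gripper open.
Joint ranges: [-2.6, 2.6], [-0.5, 2.12], [-1.47, 1.34], [0.16, 2.42], [-1.27, 4.41], [0.06, 2.06], [-2.6, 2.6]. Speed limits (rad/s): [2.22, 2.22, 2.79, 2.79, 3.14, 3.14, 3.14].

### API

Orientations are given as a rotation vector (axis times angle).
In Python, from plant import ctrl, optics, job_done gives the robot as it stands. The module is installed in compiled form; this text tells all that it offers.
- The arm moves only by the tool step_arm, never from a script. Its argument "motion" is a list of rows, each a list of 2 entries, a list of its own where there are three numbers: the shift along the tool's x, y, z in units of 40 mm (1.0 is 40 mm), then the turn about the tool's z in units of 5 degrees (1.0 is 5 degrees). In form: [[[dx, dy, dz], roll], ...]. A call has 1 to 10 rows; each row shifts and turns the commanded pose from where the row before left it, along the tool's axes as they then stand; what a row does not reach is not made up. A row lasts 1/8 s, in which the tool goes at most 62.5 mm and 10.7 degrees, less where a joint would pass 70% of its speed; a pose out of reach is approached as far as the arm can. A call is refused whole if a number of a shift passes 1 or a number of a turn 1, either way. A call with a gripper value outside its range is refused whole. "gripper" is the finger opening in mm, from 0 to 87, set as the call begins (left out, the last holds). The fingers move at their own pace and stop on an object; "grip_force" is the grip in N (left out, the last holds). Time passes only in rows, so rows that do not move let the fingers close. It gives the time, the measured TCP pose, the force, the opening and the grip force at its end, in the units of the state.
- ctrl.read_state(): the state, without advancing time (a new reading comes with each control period).
- optics.capture(name): name is "scene" or "side" or "wrist"; returns the picture (400x640x3 uint8, red, green, blue); there is no depth.
- optics.camera_model(name): a dict with "fx", "fy", "cx", "cy" (pixels), "origin" and "orientation" of the camera in the world. Camera axes: x right, y down, z forward; pixel columns grow to the right and rows downward; lengths in mm; the calibration is good to about 2 mm. A picture is of the moment at which its call begins: read the wrist's pose just before it. camera_model takes no time and is no camera call; for the wrist camera it gives the pose at the moment of the call.
- job_done(): hands the job in; it is judged then, once.
Trained networks look in the newest picture that a camera, given by its name, has taken for a name from the list of things; names that differ only in an ending like _2 or _b are one class to them, and where a whole thing is asked for, a point or a joint stands for the part that bears it (a point fixed in the world has none). Each returns a list of dicts, best first, with "score" (0 to 1); they miss things now and then, are a little off and sometimes report something else, mostly with a low value. They report only what shows in the picture. A call takes as long as a camera call. They do not tell look-alikes from the thing itself.
- optics.regions_of(name, camera): "pixels" (400x640 bool, what is visible of it) and "location" ([column, row] in pixels, amid what is visible of it).
The state is a dict: "time_s": time; "joints": joint angles; "joint_vel": joint speeds; "tau": joint torques, N m; "tool_pos": TCP position; "eef_rot": TCP orientation; "ft_force": force on the tool from outside, world axes, zero at the start; "ft_torque": the same for the moment, N m; "finger_gap": opening from 0.0 (shut) to 1.0 (fully open); "grasp_force": force on a finger pad.
Only numpy, scipy, OpenCV 4.12 (cv2) and the standard library are available. Lean on these libraries where they do the work, as an engineer would, in place of code of your own. Each camera call takes 0.05 s, during which the arm holds its last target. There are 200 camera calls.

## Working session

There is one attempt and no reset: what is moved stays moved. The work goes in short steps, Python scripts to look and compute and a tool call to move; the robot and the scene stay as the last step left them, time stands still between calls to the robot, and variables do not carry over. Pictures are saved under pics/ and viewed, at most 13 in all, crops included, and the job is handed in when it is done.

Besides the shell and the picture viewer there is one more tool, called as name([rows], argument=value, ...), one row to a line, values as JSON. step_arm: Moves the arm, as the interface text tells. Its arguments: {"type":"object","properties":{"motion":{"type":"array"},"gripper":{"type":"number"},"grip_force":{"type":"number"}},"required":["motion"]}

```bash
mkdir -p pics
cat > h.py <<'E'
import numpy as np, cv2
from scipy.spatial.transform import Rotation as R
from plant import ctrl, optics, job_done
def cam(n):
    m=optics.camera_model(n); o=np.array(m["orientation"],float)
    Rm=R.from_rotvec(o).as_matrix() if o.shape==(3,) else (o if o.shape==(3,3) else R.from_quat(o).as_matrix())
    return m,Rm,np.array(m["origin"],float)
def px2w(n,uv,z):
    m,Rm,o=cam(n); d=Rm@np.array([(uv[0]-m["cx"])/m["fx"],(uv[1]-m["cy"])/m["fy"],1]); return o+d*(z-o[2])/d[2]
def w2px(n,p):
    m,Rm,o=cam(n); c=Rm.T@(np.array(p,float)-o); return np.array([m["fx"]*c[0]/c[2]+m["cx"],m["fy"]*c[1]/c[2]+m["cy"]])
def save(n,f):
    im=optics.capture(n); cv2.imwrite("pics/"+f,im[:,:,::-1]); return im
E
python3 - <<'E'
from h import *
a=save("scene","s1.png"); b=save("side","d1.png")
for n in("scene","side"): print(optics.camera_model(n))
print(ctrl.read_state())
for c in("scene","side"):
  for t in("roll","rest","mill","frame_wide","frame_narrow","yoke","dish","hammer"):
    print(c,t,[(round(r["score"],2),np.round(r["location"]).tolist(),int(r["pixels"].sum())) for r in optics.regions_of(t,c)][:5])
E
```

```text
{'fx': 373.4116863922824, 'fy': 373.4116863922824, 'cx': 323.69217961471844, 'cy': 200.73068220246893, 'origin': array([1223.59511714,  660.32753524,  866.12260623]), 'orientation': array([-1.02481828, -2.37796022,  1.06408007])}
{'fx': 414.77629903042373, 'fy': 414.77629903042373, 'cx': 320.88514464921747, 'cy': 202.25009005230004, 'origin': array([ 39.09003719, 560.34276148, 892.26200837]), 'orientation': array([-0.98179551,  2.51866689, -0.95412779])}
{'time_s': 0.1, 'joints': array([ 1.16237217,  0.33280182, -0.06468846,  1.46084299,  0.0216044 ,
        1.3498968 , -0.08853743]), 'joint_vel': array([ 2.58850418e-04, -5.49709485e-04, -2.37515791e-04, -2.36301711e-03,
       -7.68595290e-05, -8.52164802e-04, -7.12544277e-04]), 'tau': array([ 1.63665783e-03, -6.24543428e+01,  2.47852091e-02, -3.90721607e+01,
       -6.14928547e-02,  3.66881245e-02,  8.56444558e-05]), 'tool_pos': array([ 235.07504688, -578.7703755 ,  243.84458147]), 'eef_rot': array([-3.08213122e+00, -6.02022071e-01,  4.75883528e-04]), 'ft_force': array([ 0.21231051,  0.02190017, -0.12645387]), 'ft_torque': array([ 
[... 391 characters left out ...]
_narrow [(0.91, [368.0, 226.0], 542)]
scene yoke [(0.89, [280.0, 244.0], 520)]
scene dish [(0.79, [236.0, 206.0], 479)]
scene hammer [(0.68, [473.0, 252.0], 851)]
side roll [(0.94, [408.0, 145.0], 373), (0.9, [385.0, 147.0], 331), (0.87, [358.0, 156.0], 402), (0.68, [393.0, 166.0], 377), (0.68, [378.0, 125.0], 262)]
side rest [(0.58, [347.0, 220.0], 638), (0.47, [392.0, 165.0], 395)]
side mill [(0.56, [262.0, 281.0], 1607)]
side frame_wide [(0.95, [247.0, 274.0], 894)]
side frame_narrow [(0.87, [273.0, 250.0], 866)]
side yoke [(0.67, [266.0, 189.0], 625), (0.2, [347.0, 221.0], 630)]
side dish [(0.79, [320.0, 147.0], 539)]
side hammer [(0.97, [252.0, 385.0], 1371), (0.3, [244.0, 277.0], 876)]
```

```bash
python3 -c "
import cv2,numpy as np
a=cv2.imread('pics/s1.png');b=cv2.imread('pics/d1.png')
print(a.shape)"
```

```text
(400, 640, 3)
```

View pics/s1.png

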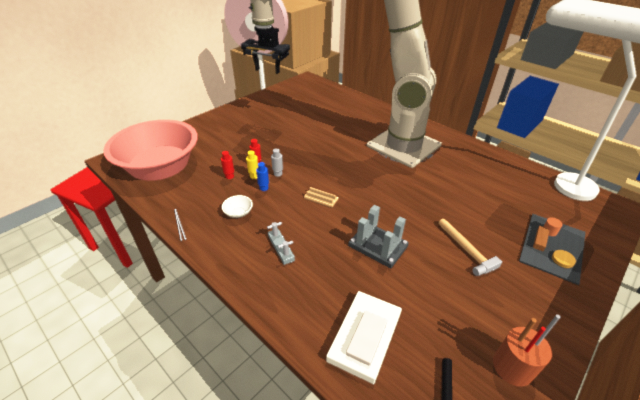

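View pics/d1.png

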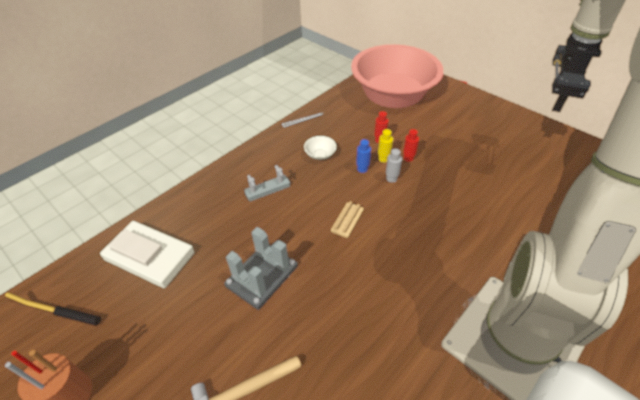

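The first picture (scene) shows the candidate rolls at these pixels:
- grey (277,162)
- blue (263,177)
- yellow (252,165)
- red (228,165) and (255,150)

In the side picture the grey one is at (393,166), the rest at (347,220) and the mill at (262,281). Only the grey one is bare steel, so it fits the description. I'll confirm it in an enlarged crop.

Run:
```python
from h import *
a=cv2.imread('pics/s1.png')[140:200,220:300];b=cv2.imread('pics/d1.png')[105:195,340:430]
c=cv2.imread('pics/s1.png')[195:275,335:420];d=cv2.imread('pics/d1.png')[220:310,215:305]
z=lambda i:cv2.resize(i,(390,290),interpolation=cv2.INTER_CUBIC)
cv2.imwrite('pics/c1.png',np.vstack([np.hstack([z(a),z(b)]),np.hstack([z(c),z(d)])]))
def tri(p,q):
    L=[]
    for n,uv in(("scene",p),("side",q)):
        m,Rm,o=cam(n); v=Rm@np.array([(uv[0]-m["cx"])/m["fx"],(uv[1]-m["cy"])/m["fy"],1]); v/=np.linalg.norm(v); L.append((np.eye(3)-np.outer(v,v),o))
    return np.linalg.solve(sum(P for P,o in L),sum(P@o for P,o in L))
for n,p,q in[("grey",(277,162),(393.5,166)),("blue",(263,177),(363,156)),("yel",(252,165),(386,147)),("redA",(228,165),(381,125)),("redB",(255,150),(411,145)),("rest",(321.5,197),(347.5,220)),("fw",(392,238),(247,274)),("fn",(368,226),(273,250)),("yoke",(280,244),(266,189)),("dish",(237,207),(320,148))]: print(n,tri(p,q).round())
optics.capture("wrist");m=optics.camera_model("wrist");print(m)
```

```text
grey [ 501. -234.   50.]
blue [ 595. -205.   50.]
yel [ 573. -293.   44.]
redA [ 640. -350.   56.]
redB [ 514. -342.   57.]
rest [491. -15.   4.]
fw [530. 304.  61.]
fn [536. 218.  58.]
yoke [745.  55.  10.]
dish [ 739. -170.   22.]
{'fx': 296.0400961141746, 'fy': 296.0400961141746, 'cx': 314.58114861881506, 'cy': 198.91403475434691, 'origin': array([ 306.50798715, -549.67443755,  385.08768367]), 'orientation': array([ 2.40471426, -1.61940138, -0.23031415])}
```

View pics/c1.png

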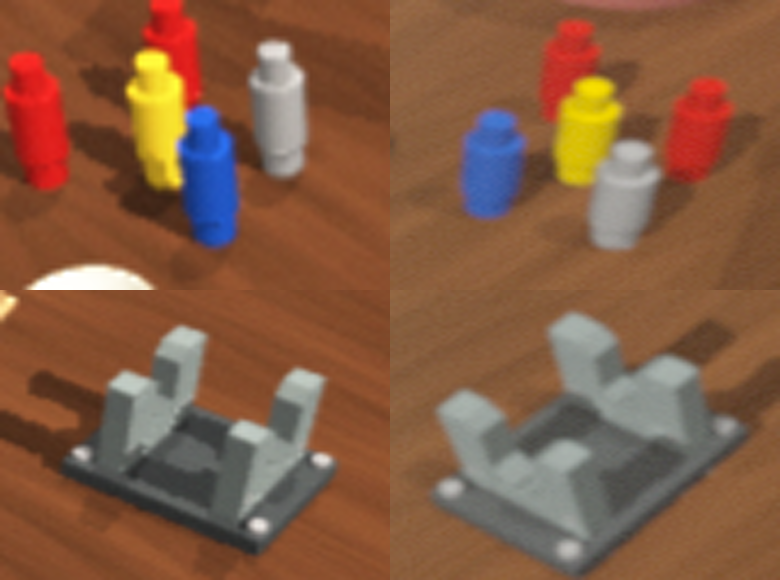

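The crop confirms it: the grey roll at scene (277,162) is bare steel, thin neck on top, at about (501,-234) mm. I'll fly near it and look with the wrist camera.

step_arm([
  [[0.94,-0.55,0],0],
  [[0.94,-0.55,0],0],
  [[0.94,-0.55,0],0],
  [[0.94,-0.55,0],0],
  [[0.94,-0.55,0],0],
  [[0.94,-0.55,0],0],
  [[0.94,-0.55,0],0],
  [[0.94,-0.55,0],0],
  [[0,0,0],0],
  [[0,0,0],0],
], gripper=64, grip_force=20)

```text
time_s: 2.2
tool_pos: [447.3, -303.4, 244.6]
eef_rot: [3.083, 0.602, -0.0]
ft_force: [0.3, -0.6, 0.2]
finger_gap: 0.737
grasp_force: 0.0
```

Run:
```python
from h import *
save("wrist","w1.png"); s=ctrl.read_state(); print(s["time_s"],s["tool_pos"],s["eef_rot"])
for t in("roll","rest"): print(t,[(round(r["score"],2),np.round(r["location"]).tolist(),int(r["pixels"].sum())) for r in optics.regions_of(t,"wrist")][:6])
print("grey top px",w2px("wrist",(501,-234,108)),w2px("wrist",(501,-234,0)), "rest",w2px("wrist",(491,-15,24)))
```

```text
2.25 [ 446.96041933 -303.90199708  244.54611001] [ 3.08335721e+00  5.99830582e-01 -5.75226671e-04]
roll [(0.96, [351.0, 62.0], 1809), (0.9, [434.0, 22.0], 2528), (0.66, [280.0, 16.0], 1392), (0.58, [373.0, 134.0], 1517), (0.55, [272.0, 111.0], 1501), (0.27, [101.0, 42.0], 4973)]
rest [(0.91, [100.0, 42.0], 4996)]
grey top px [265.52875845 114.00819461] [279.30795366 113.74729475] rest [87.26213444 45.33716692]
```

View pics/w1.png

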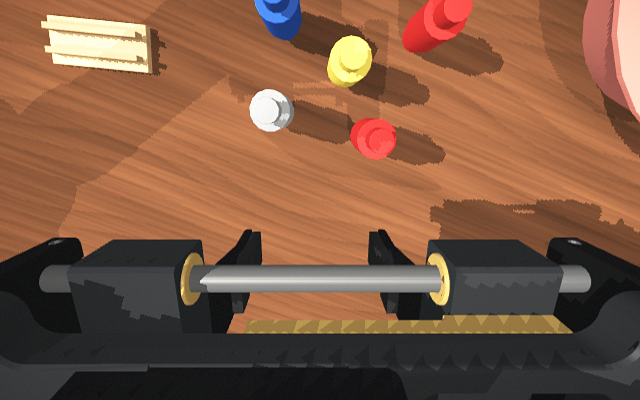

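The wrist picture shows the grey roll at (271,110), red at (374,137), yellow at (350,62), blue at (278,20), and the rest with its ribs at (100,43). I'll fit poses by silhouette.

```bash
cat >> h.py <<'E'
from scipy.optimize import minimize
def cyl(r,z0,z1): 
    t=np.linspace(0,2*np.pi,24,endpoint=False); return np.array([[r*np.cos(a),r*np.sin(a),z] for a in t for z in(z0,z1)])
def box(cx,cy,z0,lx,ly,lz): return np.array([[cx+i*lx/2,cy+j*ly/2,z0+k*lz] for i in(-1,1) for j in(-1,1) for k in(0,1)])
ROLL=[cyl(16,0,24),cyl(20,24,84),cyl(12,84,108)]
REST=[box(0,0,0,110,50,10),box(0,12,10,100,6,14),box(0,-12,10,100,6,14)]
def sil(cm,parts,x,y,a):
    m,Rm,o=cm; im=np.zeros((800,1280),np.uint8); c,s=np.cos(a),np.sin(a)
    for P in parts:
        Q=np.c_[c*P[:,0]-s*P[:,1]+x,s*P[:,0]+c*P[:,1]+y,P[:,2]]; C=(Q-o)@Rm
        uv=np.c_[m["fx"]*C[:,0]/C[:,2]+m["cx"],m["fy"]*C[:,1]/C[:,2]+m["cy"]]
        cv2.fillConvexPoly(im,cv2.convexHull((uv*2*16+8).astype(np.int32)),255,cv2.LINE_AA,4)
    return cv2.resize(im,(640,400),interpolation=cv2.INTER_AREA)/255.
def fit(cm,parts,mask,x,y,a,yaw=True):
    M=mask.astype(float)
    f=lambda p: -1*(lambda S:np.minimum(S,M).sum()/np.maximum(S,M).sum())(sil(cm,parts,p[0],p[1],p[2] if yaw else a))
    n=3 if yaw else 2; p0=np.array([x,y,a][:n]); sx=np.vstack([p0]+[p0+np.eye(n)[i]*[15,15,.2][i] for i in range(n)])
    r=minimize(f,p0,method="Nelder-Mead",options=dict(initial_simplex=sx,xatol=.02,fatol=1e-5)); return r.x,-r.fun
E
python3 - <<'E'
from h import *
cm=cam("wrist"); optics.capture("wrist")
r=min(optics.regions_of("roll","wrist"),key=lambda r:np.hypot(*(np.array(r["location"])-[271,110])))
print(r["location"],fit(cm,ROLL,r["pixels"],501,-234,0,False))
r=optics.regions_of("rest","wrist")[0]
for a in(1.2,1.6,2.0): print(fit(cm,REST,r["pixels"],491,-15,a))
print(px2w("wrist",(268,107),108),px2w("wrist",(267,110),108))
E
```

```text
[269.7, 109.2] (array([ 505.08266405, -232.32162599]), np.float64(0.9586998107435512))
(array([496.19290596, -15.42695403,   1.86199043]), np.float64(0.9582093625685848))
(array([496.12909924, -15.43957147,   1.86191482]), np.float64(0.9581233508678593))
(array([496.12420586, -15.34897825,   1.86252378]), np.float64(0.9581492259055633))
[ 507.81941336 -233.47119924  108.        ] [ 505.05980497 -233.49831393  108.        ]
```

step_arm([
  [[0,0,0],-1],
  [[0,0,0],-1],
  [[0,0,0],-1],
  [[0,0,0],-1],
  [[0,0,0],-1],
  [[0,0,0],-1],
  [[0,0,0],-1],
  [[0,0,0],-1],
  [[0,0,0],-1],
  [[0,0,0],-1],
])

```text
time_s: 3.75
tool_pos: [447.5, -303.2, 244.6]
eef_rot: [2.538, 1.852, -0.0]
ft_force: [-0.7, -0.5, -0.4]
finger_gap: 0.734
grasp_force: 0.0
```

step_arm([
  [[0,0,0],-1],
  [[0,0,0],-1],
  [[0,0,0],-1],
  [[0,0,0],-1],
  [[0,0,0],-1],
  [[0,0,0],-1],
  [[0,0,0],-0.92],
  [[0.64,0.94,0],0],
  [[0.64,0.94,0],0],
  [[0,0,0],0],
])

```text
time_s: 5.0
tool_pos: [506.9, -228.7, 244.6]
eef_rot: [-1.868, -2.526, -0.003]
ft_force: [-0.6, 0.9, -0.1]
finger_gap: 0.737
grasp_force: 0.0
```

Run:
```python
from h import *
s=ctrl.read_state(); print(s["time_s"],s["tool_pos"],R.from_rotvec(s["eef_rot"]).as_matrix()[:,0]); cm=cam("wrist"); optics.capture("wrist")
for r in optics.regions_of("roll","wrist"): print(r["location"],r["score"],w2px("wrist",(505,-232,84)))
r=min(optics.regions_of("roll","wrist"),key=lambda r:np.hypot(*(np.array(r["location"])-w2px("wrist",(505,-232,84)))))
print(fit(cm,ROLL,r["pixels"],505,-232,0,False))
r=optics.regions_of("rest","wrist")
if r: print(fit(cm,REST,r[0]["pixels"],496,-15,1.86))
print(s["joints"])
```

```text
5.0 [ 506.86809411 -228.70240986  244.6310587 ] [-0.29273678  0.95619249  0.00104841]
[309.9, 190.7] 0.86 [314.30242389 189.10559706]
[379.7, 310.0] 0.62 [314.30242389 189.10559706]
[395.8, 187.7] 0.61 [314.30242389 189.10559706]
[352.8, 241.0] 0.57 [314.30242389 189.10559706]
(array([ 504.14956149, -231.85988687]), np.float64(0.9533279747650102))
(array([496.  , -15.  ,   1.86]), np.float64(0.0))
[ 0.76000899  0.21597624 -0.47971261  1.62624641  0.10047779  1.32372616
  0.56234928]
```

step_arm([
  [[-0.06,-0.08,0.4],0],
  [[0,0,0.8],0],
  [[0,0,0.8],0],
  [[0,0,0.8],0],
  [[0,0,0.8],0],
  [[0,0,0.4],0],
  [[0,0,0.28],0],
  [[0,0,0],0],
])

```text
time_s: 6.2
tool_pos: [502.4, -235.5, 73.1]
eef_rot: [-1.875, -2.52, 0.0]
ft_force: [-0.8, 0.4, 0.2]
finger_gap: 0.735
grasp_force: 0.0
```

step_arm([
  [[0,0,0],0],
  [[0,0,0],0],
  [[0,0,0],0],
  [[0,0,0],0],
], gripper=20, grip_force=20)

```text
time_s: 6.7
tool_pos: [503.3, -235.4, 73.9]
eef_rot: [1.874, 2.52, 0.001]
ft_force: [1.3, 1.0, 1.5]
finger_gap: 0.454
grasp_force: 19.9
```

step_arm([
  [[0,0,0],0],
  [[0,0,-0.3],0],
  [[0,0,-0.5],0],
  [[0.3,-0.06,0],0],
  [[0.8,-0.14,0],0],
  [[0.8,-0.14,0],0],
  [[0.8,-0.14,0],0],
  [[0.8,-0.14,0],0],
  [[0.5,-0.08,0],0],
  [[0,0,0],0],
], grip_force=30)

```text
time_s: 7.95
tool_pos: [428.7, -88.9, 104.9]
eef_rot: [-1.872, -2.522, 0.001]
ft_force: [0.9, 0.4, -7.7]
finger_gap: 0.452
grasp_force: 29.9
```

step_arm([
  [[0,0,0.4],0],
  [[0,0,0.25],0],
  [[0,0,0.06],0],
  [[0,0,0.03],0],
  [[0,0,0],0],
])

```text
time_s: 8.57
tool_pos: [430.0, -90.3, 75.9]
eef_rot: [1.875, 2.52, 0.0]
ft_force: [-0.7, -0.1, -7.0]
finger_gap: 0.448
grasp_force: 29.9
```

step_arm([
  [[0,0,0.03],0],
  [[0,0,0.03],0],
  [[0,0,0],0],
])

```text
time_s: 8.95
tool_pos: [430.2, -90.3, 73.9]
eef_rot: [1.875, 2.52, -0.0]
ft_force: [-1.7, 0.5, 2.1]
finger_gap: 0.452
grasp_force: 29.9
```

Run:
```python
import numpy as np
h=70.5
# tilt top toward -toolx: grip displacement (dx tool, dz down) in units of 40
def pos(t):
    c=(16,0); x,z=-16*np.cos(t)+h*np.sin(t), 16*np.sin(t)+h*np.cos(t)
    lim=np.pi/2-np.arctan2(4,24)
    if t>lim: # pivot on barrel corner (24,20)
        x0,z0=-16*np.cos(lim)+h*np.sin(lim), 16*np.sin(lim)+h*np.cos(lim)
        bx=np.hypot(24,4); d=t-lim; v=np.array([x0-bx,z0]); x=bx+v[0]*np.cos(d)+v[1]*np.sin(d); z=-v[0]*np.sin(d)+v[1]*np.cos(d)
    return np.array([x,z])
T=np.radians(np.arange(0,91,5)); P=np.array([pos(t) for t in T])
for t,a in zip(T,np.diff(P,axis=0)): print(round(np.degrees(t)+5),np.round([-a[0]/40,-a[1]/40],3),)
print(P[-1])
```

```text
5 [-0.155 -0.028]
10 [-0.157 -0.015]
15 [-0.158 -0.001]
20 [-0.157  0.013]
25 [-0.155  0.027]
30 [-0.152  0.04 ]
35 [-0.148  0.053]
40 [-0.143  0.066]
45 [-0.137  0.078]
50 [-0.13  0.09]
55 [-0.121  0.101]
60 [-0.112  0.111]
65 [-0.102  0.12 ]
70 [-0.091  0.129]
75 [-0.08   0.136]
80 [-0.067  0.143]
85 [-0.057  0.101]
90 [-0.048  0.099]
[70.83105012 20.        ]
```

step_arm([
  [[0,0,0],0],
  [[-0.155,0,-0.028],0],
  [[-0.157,0,-0.015],0],
  [[-0.158,0,0],0],
  [[-0.157,0,0.013],0],
  [[-0.155,0,0.027],0],
  [[-0.152,0,0.04],0],
  [[0,0,0],0],
], grip_force=10)

```text
time_s: 9.95
tool_pos: [440.6, -126.7, 71.7]
eef_rot: [1.876, 2.52, -0.0]
ft_force: [1.5, -0.7, -0.3]
finger_gap: 0.454
grasp_force: 10.0
```

Run:
```python
from h import *
a=save("scene","s2.png"); b=save("side","d2.png"); s=ctrl.read_state(); print(s["tool_pos"],s["ft_force"])
def cr(n,im):
    u,v=w2px(n,s["tool_pos"]).astype(int); return cv2.resize(im[max(v-50,0):v+50,max(u-50,0):u+50],(390,390),interpolation=cv2.INTER_CUBIC)[:,:,::-1]
cv2.imwrite("pics/t2.png",np.hstack([cr("scene",a),cr("side",b)]))
```

```text
[ 440.48041802 -126.26649991   71.8781137 ] [ 1.60862872 -1.86230525  0.30087626]
```

View pics/t2.png

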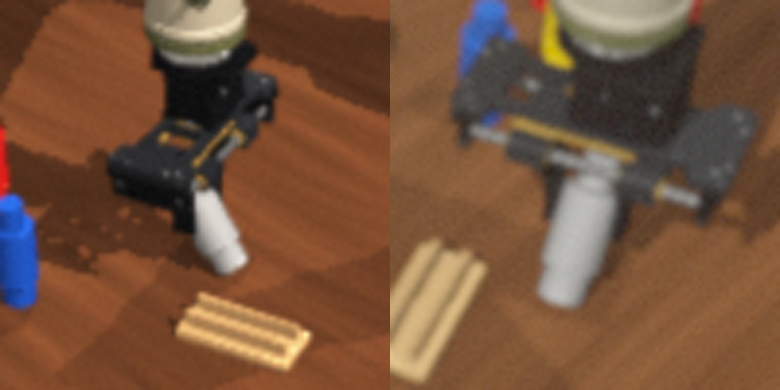

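The crops show the roll tilted about 30° between the pads, with its thick foot still on the bench. The hinge works, so I'll carry on along the arc.

step_arm([
  [[-0.148,0,0.053],0],
  [[-0.143,0,0.066],0],
  [[-0.137,0,0.078],0],
  [[-0.13,0,0.09],0],
  [[-0.121,0,0.101],0],
  [[-0.112,0,0.111],0],
  [[-0.102,0,0.12],0],
  [[-0.091,0,0.129],0],
  [[-0.08,0,0.136],0],
  [[0,0,0],0],
])

```text
time_s: 11.3
tool_pos: [452.5, -166.9, 36.0]
eef_rot: [-1.875, -2.52, 0.001]
ft_force: [0.2, 1.2, -5.2]
finger_gap: 0.458
grasp_force: 10.0
```

step_arm([
  [[-0.067,0,0.143],0],
  [[-0.057,0,0.1],0],
  [[-0.048,0,0.05],0],
  [[0,0,0.03],0],
  [[0,0,0],0],
])

```text
time_s: 11.92
tool_pos: [455.3, -173.6, 24.5]
eef_rot: [1.874, 2.52, -0.0]
ft_force: [-4.2, 1.5, 10.7]
finger_gap: 0.453
grasp_force: 10.0
```

Run:
```python
from h import *
a=save("scene","s3.png"); b=save("side","d3.png"); s=ctrl.read_state(); print(s["tool_pos"],s["ft_force"])
def cr(n,im):
    u,v=w2px(n,s["tool_pos"]).astype(int); return cv2.resize(im[max(v-50,0):v+50,max(u-50,0):u+50],(390,390),interpolation=cv2.INTER_CUBIC)[:,:,::-1]
cv2.imwrite("pics/t3.png",np.hstack([cr("scene",a),cr("side",b)]))
```

```text
[ 455.39326576 -173.60307037   24.57462596] [-3.7077671   1.54790097 10.37305069]
```

View pics/t3.png

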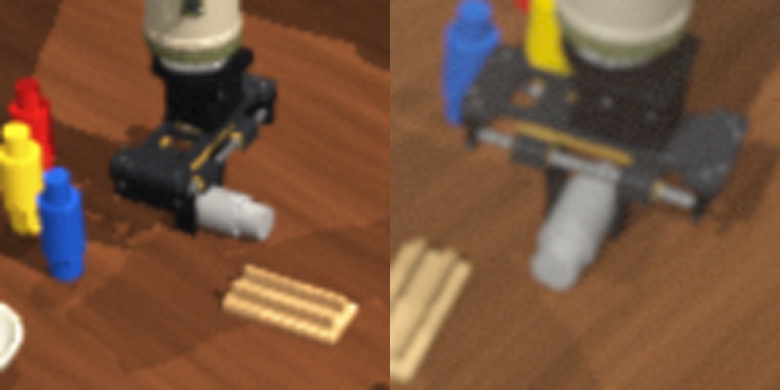

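The roll now lies on the bench, held near its thin side, thick end toward the rest. I'll regrasp near its middle.

step_arm([
  [[0,0,-0.02],0],
  [[0,0,0],0],
  [[0,0,0],0],
  [[0.22,0,0],0],
  [[0.22,0,0],0],
  [[0,0,0],0],
], gripper=52)

```text
time_s: 12.78
tool_pos: [449.5, -155.5, 24.4]
eef_rot: [-1.873, -2.522, 0.0]
ft_force: [0.3, -1.0, -0.5]
finger_gap: 0.595
grasp_force: 0.0
```

step_arm([
  [[0,0,0],0],
  [[0,0,0],0],
  [[0,0,0],0],
  [[0,0,0],0],
  [[0,0,-0.4],0],
  [[0,0,-0.8],0],
  [[0,0,-0.4],0],
  [[0,0,0],0],
], gripper=20, grip_force=50)

```text
time_s: 13.78
tool_pos: [450.1, -156.8, 89.3]
eef_rot: [1.874, 2.519, 0.0]
ft_force: [0.4, 0.1, -7.5]
finger_gap: 0.446
grasp_force: 50.0
```

Run:
```python
from h import *
a=save("scene","s4.png"); b=save("wrist","w4.png"); s=ctrl.read_state(); print(s["tool_pos"],s["ft_force"],s["ft_torque"],s["finger_gap"]*87,s["time_s"])
u,v=w2px("scene",s["tool_pos"]).astype(int); c=cv2.resize(a[v-40:v+40,u-40:u+40],(400,400),interpolation=cv2.INTER_CUBIC)[:,:,::-1]
cv2.imwrite("pics/t4.png",np.hstack([c,b[:,120:520,::-1]]))
r=optics.regions_of("rest","wrist")
if r: print(fit(cam("wrist"),REST,r[0]["pixels"],496,-15,1.86))
```

```text
[ 448.99067656 -156.43294105   87.623514  ] [ 0.47430635  0.92131866 -8.12652393] [-0.00741913 -0.09700795 -0.02066488] 38.8511843420677 13.875
(array([494.43876955, -14.88324059,   1.86421642]), np.float64(0.9721066376768132))
```

View pics/t4.png

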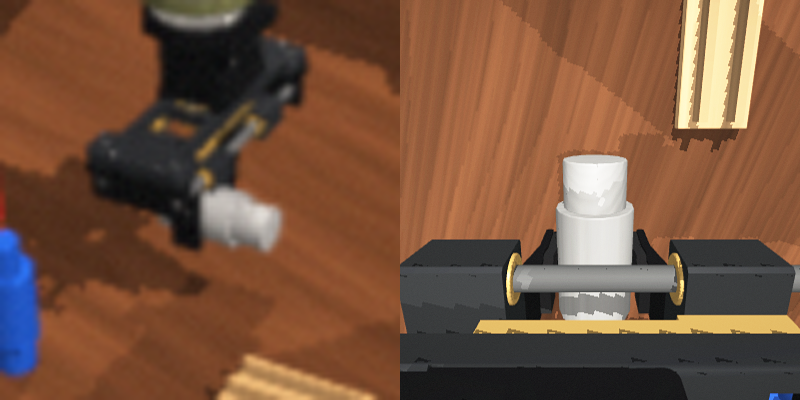

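The crops show the roll lifted and level across the pads, thick end forward at wrist pixel (315,156), and the rest ahead to its right.

Run:
```python
from h import *
s=ctrl.read_state(); t=s["tool_pos"]; X=R.from_rotvec(s["eef_rot"]).as_matrix()
az=t[2]-4.5
g=None
for uv,z in(((315,202),az+20),((315,156),az+16)):
    print((X.T@(px2w("wrist",uv,z)-t)).round(1))
print("to rest",(X.T@(np.array([495.2,-15.2,42+4.5])-t)).round(1))
# level check: fit tilt/offset by predicting pixels
def pr(off,tl):
    out=[]
    for zz,r in((24,20),(0,16)):
        d=off-zz  # along +x from grip, grip at roll z=off
        p=np.array([d*np.cos(tl)-r*np.sin(tl)*-1*0, 0, 4.5-3+3+d*np.sin(tl)-r]); out.append(w2px("wrist",t+X@p)[1].round(1))
    return out
for off in(48,51,54): print(off,[ (tl,pr(off,tl)) for tl in(-.1,0,.1)])
```

```text
[ 39.3   0.9 -15.5]
[ 59.    0.9 -11.4]
to rest [121.8  85.   40.9]
48 [(-0.1, [np.float64(236.5), np.float64(183.6)]), (0, [np.float64(234.1), np.float64(180.7)]), (0.1, [np.float64(232.3), np.float64(178.9)])]
51 [(-0.1, [np.float64(230.5), np.float64(177.0)]), (0, [np.float64(228.0), np.float64(174.0)]), (0.1, [np.float64(226.1), np.float64(172.4)])]
54 [(-0.1, [np.float64(224.5), np.float64(170.2)]), (0, [np.float64(221.8), np.float64(167.3)]), (0.1, [np.float64(219.8), np.float64(165.8)])]
```

step_arm([
  [[0.3,0.22,0],0],
  [[0.8,0.6,0],0],
  [[0.8,0.6,0],0],
  [[0.7,0.5,0],0],
  [[0.28,0.2,0],0],
  [[0,0,0.4],0],
  [[0,0,0.3],0],
  [[0,0,0.2],0],
  [[0,0,0],0],
])

```text
time_s: 15.05
tool_pos: [497.1, -22.4, 51.5]
eef_rot: [-1.876, -2.518, 0.001]
ft_force: [-0.7, 0.9, -7.0]
finger_gap: 0.446
grasp_force: 50.0
```

Run:
```python
from h import *
b=save("wrist","w5.png"); a=optics.capture("scene");s=ctrl.read_state(); print(s["tool_pos"],s["ft_force"],s["time_s"])
u,v=w2px("scene",s["tool_pos"]).astype(int); c=cv2.resize(a[v-40:v+40,u-40:u+40],(400,400),interpolation=cv2.INTER_CUBIC)[:,:,::-1]
cv2.imwrite("pics/t5.png",np.hstack([c,b[:,120:520,::-1]]))
```

```text
[497.91831874 -22.10265925  52.51634599] [-6.23869410e-03 -6.51409771e-02 -6.36474765e+00] 15.15
```

View pics/t5.png

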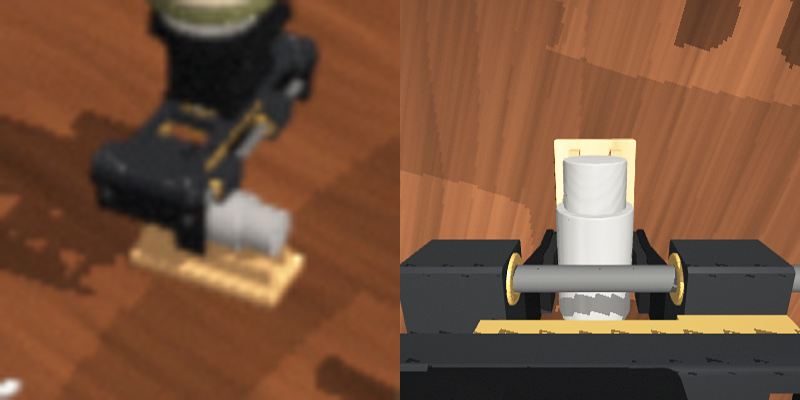

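The roll is centred over the rest along the ribs and just above them. I'll creep down to contact.

step_arm([
  [[0,0,0.05],0],
  [[0,0,0.05],0],
  [[0,0,0],0],
], grip_force=25)

```text
time_s: 15.52
tool_pos: [497.8, -21.8, 48.3]
eef_rot: [1.875, 2.521, -0.0]
ft_force: [-0.2, -1.1, -8.0]
finger_gap: 0.456
grasp_force: 25.0
```

step_arm([
  [[0,0,0.025],0],
  [[0,0,0],0],
])

```text
time_s: 15.78
tool_pos: [497.8, -21.8, 47.3]
eef_rot: [1.875, 2.521, -0.0]
ft_force: [0.0, 0.5, -7.3]
finger_gap: 0.452
grasp_force: 25.0
```

step_arm([
  [[0,0,0.025],0],
  [[0,0,0],0],
])

```text
time_s: 16.02
tool_pos: [498.0, -21.8, 46.6]
eef_rot: [1.875, 2.52, 0.0]
ft_force: [-1.1, -0.5, -3.6]
finger_gap: 0.456
grasp_force: 25.0
```

step_arm([
  [[0,0,0.025],0],
  [[0,0,0],0],
])

```text
time_s: 16.27
tool_pos: [498.1, -21.8, 46.4]
eef_rot: [1.875, 2.52, -0.0]
ft_force: [-6.3, -0.3, 9.3]
finger_gap: 0.454
grasp_force: 25.0
```

step_arm([
  [[0,0,0],0],
  [[0,0,0],0],
  [[0,0,0],0],
  [[0,0,0],0],
  [[0,0,0],0],
  [[0,0,0],0],
], gripper=60)

```text
time_s: 17.02
tool_pos: [497.8, -21.8, 45.4]
eef_rot: [1.875, 2.52, -0.0]
ft_force: [-0.6, 1.4, -0.7]
finger_gap: 0.694
grasp_force: 0.0
```

Run:
```python
from h import *
b=save("wrist","w6.png"); a=optics.capture("scene");s=ctrl.read_state(); print(s["tool_pos"],s["ft_force"],s["time_s"],s["finger_gap"]*87)
t=s["tool_pos"]; X=R.from_rotvec(s["eef_rot"]).as_matrix()
# shoulder/end rows from centre column brightness
g=cv2.cvtColor(b,cv2.COLOR_RGB2GRAY).astype(int)[:,305:325].mean(1)
print([(i,int(g[i]-g[i-2])) for i in range(120,240) if abs(g[i]-g[i-2])>12])
for z,row in((62,203),(58,157)): print((X.T@(px2w("wrist",(315,row),z)-t)).round(1))
```

```text
[497.81562557 -21.75246655  45.38419411] [ 0.48185063  0.20744222 -0.95801047] 17.125 59.90803001711047
[(140, 75), (141, 143), (142, 75), (143, 13), (156, -36), (157, -25), (164, 22), (165, 31), (216, -14), (217, -14), (219, 27), (220, 32), (222, -12)]
[ 39.2   0.9 -16.6]
[ 58.7   0.9 -12.6]
```

Run:
```python
from h import *
s=ctrl.read_state(); t=s["tool_pos"]; X=R.from_rotvec(s["eef_rot"]).as_matrix()
for z,row in((62,218.5),(58,164.5),(42-16,156.5),(10,141)): print((X.T@(px2w("wrist",(315,row),z)-t)).round(1))
print(optics.camera_model("wrist")["origin"]-t)
```

```text
[ 32.    0.9 -16.6]
[ 55.4   0.9 -12.6]
[54.4  0.9 19.4]
[61.3  1.  35.4]
[-21.45214009  73.81669496 140.49153027]
```

The roll lies on the ribs, let go (criterion 1). I'll take it again 5 mm above its axis near its centre, lift it, and go look at the mill.

step_arm([
  [[0.08,0,-0.12],0],
  [[0,0,0],0],
])

```text
time_s: 17.38
tool_pos: [497.1, -18.3, 50.7]
eef_rot: [1.874, 2.52, 0.001]
ft_force: [0.2, -0.5, -0.1]
finger_gap: 0.687
grasp_force: 0.0
```

step_arm([
  [[0,0,0],0],
  [[0,0,0],0],
  [[0,0,0],0],
  [[0,0,0],0],
  [[0,0,-0.2],0],
  [[0,0,-0.6],0],
  [[0,0,-0.9],0],
  [[0,0,-0.9],0],
  [[0,0,-0.9],0],
  [[0,0,-0.7],0],
], gripper=20, grip_force=50)

```text
time_s: 18.62
tool_pos: [496.7, -18.5, 219.5]
eef_rot: [1.874, 2.521, 0.0]
ft_force: [0.4, -0.3, -6.6]
finger_gap: 0.446
grasp_force: 50.0
```

step_arm([
  [[0.4,0.3,0],0],
  [[0.8,0.6,0],0],
  [[0.8,0.6,0],0],
  [[0.8,0.6,0],0],
  [[0.7,0.5,0],0],
  [[0.4,0.25,0],0],
  [[0,0,0],0],
  [[0,0,0],0],
])

```text
time_s: 19.62
tool_pos: [561.1, 162.1, 217.9]
eef_rot: [1.877, 2.519, -0.002]
ft_force: [-0.4, -0.4, -7.6]
finger_gap: 0.449
grasp_force: 50.0
```

Run:
```python
from h import *
b=save("wrist","w7.png"); s=ctrl.read_state(); print(s["tool_pos"],s["ft_force"],s["time_s"],s["finger_gap"]*87,s["joints"])
for t in("frame_wide","frame_narrow","mill"): print(t,[(round(r["score"],2),np.round(r["location"]).tolist(),int(r["pixels"].sum())) for r in optics.regions_of(t,"wrist")][:5])
```

```text
[561.22967403 161.92449081 217.99976223] [-0.76562343 -0.35001092 -8.04328003] 19.675 38.71243285460276 [ 0.22734425  0.34316162 -0.72332299  1.57934634  0.23363228  1.30834616
 -0.23823114]
frame_wide [(0.77, [331.0, 32.0], 4739), (0.57, [318.0, 88.0], 8676)]
frame_narrow [(0.89, [311.0, 128.0], 2658)]
mill [(0.86, [318.0, 86.0], 8979)]
```

View pics/w7.png

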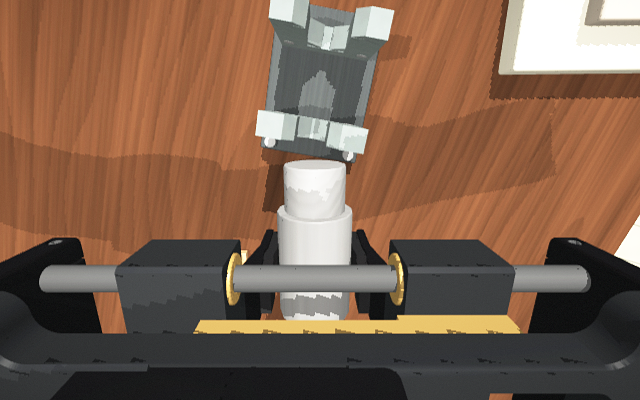

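The picture shows the mill, with the near frame (narrow slot) at (311,128) and the far frame (wide slot) at (331,30). The thick neck points at the wide frame, which is the right way round.

```bash
cat >> h.py <<'E'
def post(xc,w,f,sg):
    a=box(xc,sg*(w+45)/2,20,20,45-w,82); b=box(xc,sg*(f+45)/2,102,20,45-f,10); b[b[:,2]==102,1]=0
    c=np.array([[xc+i*10,sg*y,z] for i in(-1,1) for y,z in((w,20),(45,20),(45,112),(f,112),(w,102))]); return c
FW=[post(43,18,28,1),post(43,18,28,-1),box(43,0,20,20,40,18)]
FN=[post(-43,14,24,1),post(-43,14,24,-1),box(-43,0,20,20,36,20)]
MILL=[box(0,0,0,150,110,20)]+FW+FN
E
python3 - <<'E'
from h import *
cm=cam("wrist"); optics.capture("wrist"); s=ctrl.read_state()
rm=optics.regions_of("mill","wrist"); rw=optics.regions_of("frame_wide","wrist"); rn=optics.regions_of("frame_narrow","wrist")
M=rm[0]["pixels"].copy()
for r in (rw[0],rn[0]): M|=r["pixels"]
print(M.sum()); 
p,sc=fit(cm,MILL,M,533,261,1.65); print("all",p,sc)
for nm,P,r in(("fw",FW,rw[0]),("fn",FN,rn[0])): print(nm,fit(cm,P,r["pixels"],p[0],p[1],p[2],False),fit(cm,P,r["pixels"],*p))
im=cv2.imread("pics/w7.png"); S=(sil(cm,MILL,*p)*255).astype(np.uint8); 
cn,_=cv2.findContours((S>127).astype(np.uint8),cv2.RETR_LIST,2); cv2.drawContours(im,cn,-1,(0,0,255),1)
cv2.imwrite("pics/w7b.png",cv2.resize(im[0:180,220:430],(700,600),interpolation=cv2.INTER_CUBIC))
X=R.from_rotvec(s["eef_rot"]).as_matrix(); print(np.arctan2(X[1,0],X[0,0]))
E
```

```text
Traceback (most recent call last):
IndexError: list index out of range
```

step_arm([
  [[0,-0.25,-0.6],0],
  [[0,-0.25,-0.9],0],
  [[0,0,-0.5],0],
  [[0,0,0],0],
  [[0,0,0],0],
])

```text
time_s: 20.65
tool_pos: [541.8, 157.5, 297.0]
eef_rot: [-1.875, -2.52, 0.002]
ft_force: [-0.7, -0.3, -7.4]
finger_gap: 0.452
grasp_force: 50.0
```

```bash
cat > fm.py <<'E'
from h import *
im=save("wrist","w8.png"); cm=cam("wrist"); s=ctrl.read_state()
rg={t:optics.regions_of(t,"wrist") for t in("mill","frame_wide","frame_narrow")}
for t in rg: print(t,[(round(r["score"],2),np.round(r["location"]).tolist(),int(r["pixels"].sum())) for r in rg[t]])
M=np.zeros((400,640),bool)
for v in rg.values():
    for r in v[:1]: M|=r["pixels"]
p,sc=fit(cm,MILL,M,533,261,1.65); print("all",p,sc)
for nm,P,t in(("fw",FW,"frame_wide"),("fn",FN,"frame_narrow")):
    if rg[t]: print(nm,fit(cm,P,rg[t][0]["pixels"],p[0],p[1],p[2],False),fit(cm,P,rg[t][0]["pixels"],*p))
im=im[:,:,::-1].copy()
im=cv2.resize(im,None,fx=4,fy=4,interpolation=cv2.INTER_CUBIC); c,q=np.cos(p[2]),np.sin(p[2])
for P in MILL:
    uv=np.array([w2px("wrist",(c*a-q*b+p[0],q*a+c*b+p[1],z)) for a,b,z in P])
    for u,v in uv: cv2.circle(im,(int(4*u+2),int(4*v+2)),3,(0,0,255),-1)
u,v=w2px("wrist",(p[0],p[1],60)); u=int(4*u); v=int(4*v)
cv2.imwrite("pics/w8b.png",im[max(v-300,0):v+300,u-350:u+350])
X=R.from_rotvec(s["eef_rot"]).as_matrix(); print(s["tool_pos"],np.arctan2(X[1,0],X[0,0]),s["time_s"])
print("to mill", X.T@(np.array([p[0],p[1],62])-s["tool_pos"]))
E
python3 fm.py
```

```text
mill [(0.97, [332.0, 97.0], 6082), (0.48, [341.0, 49.0], 2709)]
frame_wide [(0.66, [342.0, 51.0], 2696)]
frame_narrow [(0.88, [331.0, 125.0], 1577)]
all [536.04827248 263.89782521   1.69111408] 0.9778092518903201
fw (array([535.94638331, 264.20479652]), np.float64(0.9441022268526371)) (array([535.79098924, 264.25265272,   1.68694413]), np.float64(0.9448826517588913))
fn (array([536.24764849, 264.36497306]), np.float64(0.950761725416067)) (array([536.13419601, 264.27919417,   1.69331041]), np.float64(0.9511624855360318))
[541.67819812 157.46405278 296.74621957] 1.862337219238345 20.7
to mill [103.56015103  25.66345855 234.69621554]
```

View pics/w8b.png

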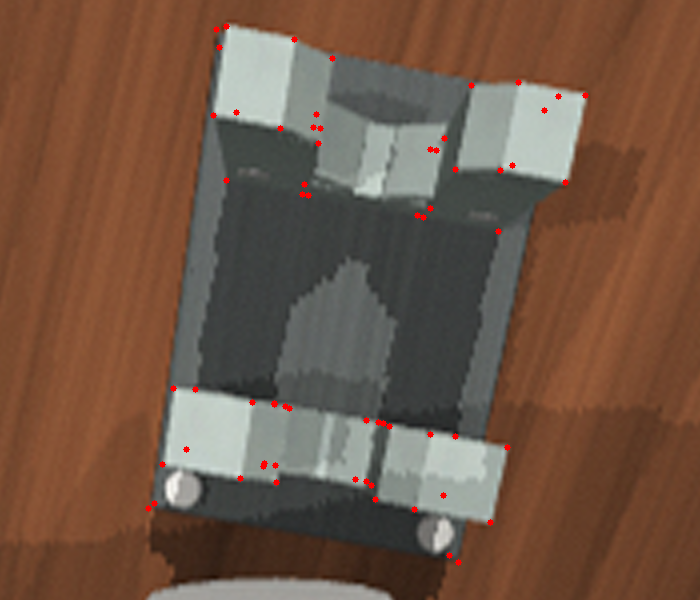

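The fit is accurate: mill at (536,264), heading 1.691 rad, with the wide slot at the far end. I'll align heading and position above it.

step_arm([
  [[0,0,0],0.98],
  [[0,0,0],0.98],
  [[0.5,0.03,0],0],
  [[0.8,0.05,0],0],
  [[0.8,0.05,0],0],
  [[0.61,0.03,0],0],
  [[0,0,0.8],0],
  [[0,0,0.8],0],
  [[0,0,0.5],0],
  [[0,0,0],0],
])

```text
time_s: 22.1
tool_pos: [534.9, 265.5, 212.7]
eef_rot: [-2.083, -2.35, 0.004]
ft_force: [-0.7, 0.2, -6.4]
finger_gap: 0.444
grasp_force: 50.0
```

Run:
```python
from h import *
b=save("wrist","w9.png"); cm=cam("wrist"); s=ctrl.read_state(); X=R.from_rotvec(s["eef_rot"]).as_matrix(); t=s["tool_pos"]
print(t,np.arctan2(X[1,0],X[0,0]),s["time_s"],s["ft_force"])
for r in optics.regions_of("frame_wide","wrist")[:2]: print(r["score"],r["location"],fit(cm,FW,r["pixels"],536,264,1.691,False))
print("wide end-face px pred (end at +52.4, top)",w2px("wrist",t+X@[52.4,0,8-16]), "shoulder",w2px("wrist",t+X@[28.4,0,8-20]))
g=cv2.cvtColor(b,cv2.COLOR_RGB2GRAY).astype(int)[:,305:325].mean(1)
print([(i,int(g[i]-g[i-2])) for i in range(130,260) if abs(g[i]-g[i-2])>10])
im=cv2.resize(b[0:260,190:440,::-1],(575,598),interpolation=cv2.INTER_CUBIC); cv2.imwrite("pics/w9b.png",im)
```

```text
[535.4357165  266.09455529 214.27163536] 1.6911995862471285 22.15 [ 0.50685527  0.91972203 -6.89763271]
0.67 [317.3, 154.5] (array([537.00037634, 264.71366429]), np.float64(0.9013243922883486))
wide end-face px pred (end at +52.4, top) [312.33836567 169.97360209] shoulder [312.42073306 222.43890404]
[(138, 42), (139, 55), (140, 24), (158, -10), (159, -43), (161, 43), (162, 14), (169, 25), (170, 63), (171, 39), (182, -11), (183, -16), (184, -12), (219, -16), (220, -10), (222, 35), (223, 38), (225, -18)]
```

View pics/w9b.png

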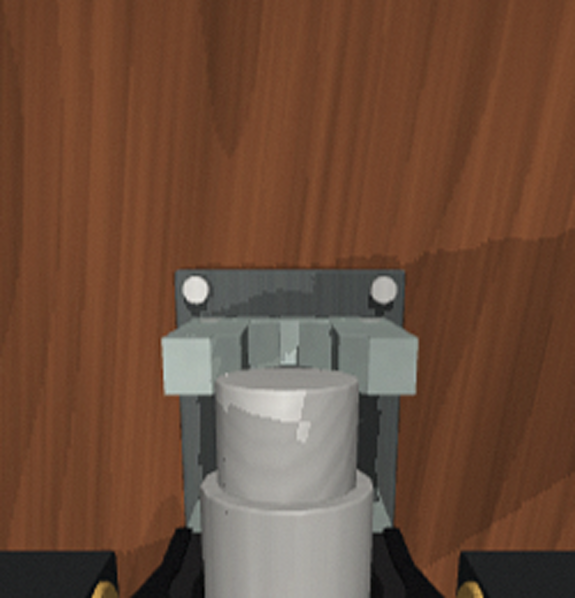

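The roll is centred over the slots to within about 1 mm: axis column 315, frame centre column 316. Descend in stages.

step_arm([
  [[0,0.02,0.4],0],
  [[0,0,0.6],0],
  [[0,0,0.5],0],
  [[0,0,0.3],0],
  [[0,0,0.2],0],
  [[0,0,0],0],
])

```text
time_s: 22.95
tool_pos: [536.1, 266.2, 133.9]
eef_rot: [-2.083, -2.351, 0.001]
ft_force: [-0.5, 0.3, -8.1]
finger_gap: 0.452
grasp_force: 50.0
```

step_arm([
  [[0,0,0.15],0],
  [[0,0,0.15],0],
  [[0,0,0.15],0],
  [[0,0,0.15],0],
  [[0,0,0],0],
])

```text
time_s: 23.58
tool_pos: [535.9, 266.0, 109.5]
eef_rot: [-2.083, -2.351, 0.002]
ft_force: [-0.1, -0.6, -7.9]
finger_gap: 0.45
grasp_force: 50.0
```

step_arm([
  [[0,0,0.15],0],
  [[0,0,0.15],0],
  [[0,0,0.15],0],
  [[0,0,0.15],0],
  [[0,0,0.12],0],
  [[0,0,0.1],0],
  [[0,0,0],0],
])

```text
time_s: 24.45
tool_pos: [536.0, 266.1, 77.0]
eef_rot: [-2.084, -2.351, 0.001]
ft_force: [0.7, -0.2, -7.2]
finger_gap: 0.445
grasp_force: 50.0
```

step_arm([
  [[0,0,0.05],0],
  [[0,0,0.04],0],
  [[0,0,0],0],
], grip_force=25)

```text
time_s: 24.82
tool_pos: [536.2, 266.2, 73.7]
eef_rot: [2.084, 2.351, -0.0]
ft_force: [0.2, -1.2, -7.7]
finger_gap: 0.455
grasp_force: 25.0
```

step_arm([
  [[0,0,0.025],0],
  [[0,0,0.025],0],
  [[0,0,0],0],
])

```text
time_s: 25.2
tool_pos: [536.1, 266.2, 71.7]
eef_rot: [2.084, 2.351, -0.0]
ft_force: [-0.4, 0.0, -7.6]
finger_gap: 0.457
grasp_force: 25.0
```

step_arm([
  [[0,0,0.025],0],
  [[0,0,0],0],
])

```text
time_s: 25.45
tool_pos: [536.2, 266.3, 71.3]
eef_rot: [2.083, 2.351, 0.0]
ft_force: [-2.9, -1.5, 0.5]
finger_gap: 0.455
grasp_force: 25.0
```

step_arm([
  [[0,0,0.02],0],
  [[0,0,0],0],
], grip_force=8)

```text
time_s: 25.7
tool_pos: [536.1, 266.3, 70.6]
eef_rot: [2.083, 2.351, -0.0]
ft_force: [-5.0, -3.2, 3.0]
finger_gap: 0.459
grasp_force: 8.0
```

step_arm([
  [[0,0,0],0],
  [[0,0,0],0],
  [[0,0,0],0],
  [[0,0,0],0],
  [[0,0,-0.3],0],
  [[0,0,-0.6],0],
  [[0,0,-0.9],0],
  [[0,0,-0.9],0],
  [[0,0,-0.9],0],
  [[0,0,0],0],
], gripper=62)

```text
time_s: 26.95
tool_pos: [537.3, 267.3, 217.9]
eef_rot: [2.082, 2.35, 0.008]
ft_force: [-0.3, 0.6, -0.4]
finger_gap: 0.712
grasp_force: 0.0
```

Run:
```python
from h import *
b=save("wrist","w10.png"); a=optics.capture("scene");d=optics.capture("side"); s=ctrl.read_state(); print(s["tool_pos"],s["ft_force"],s["time_s"])
def cr(n,im): u,v=w2px(n,(536,264,62)).astype(int); return cv2.resize(im[v-35:v+35,u-35:u+35],(400,300),interpolation=cv2.INTER_CUBIC)
cv2.imwrite("pics/t10.png",np.hstack([cv2.resize(b[40:340,165:465],(400,600)),np.vstack([cr("scene",a),cr("side",d)])])[:,:,::-1])
u=np.array([np.cos(1.691),np.sin(1.691),0]); c=np.array([536.5,264.4,62])
for k in(-54,-30,30,54): print(k,w2px("wrist",c+u*k+[0,0,{-54:12,54:16}.get(k,20)]).round(1))
```

```text
[535.94121446 265.98172956 213.60080043] [ 0.21698156 -0.61700839 -0.35573892] 27.1
-54 [314.4 246.8]
-30 [314.4 228. ]
30 [314.4 167.7]
54 [314.4 141.1]
```

View pics/t10.png

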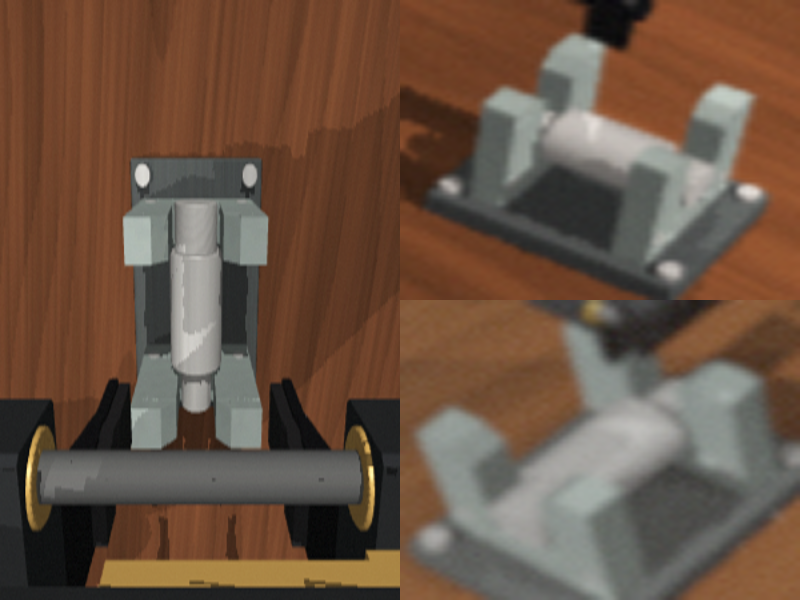

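The roll lies level in the mill, thick neck in the wide slot and thin neck in the narrow one. Its end pixels match the seated prediction to within 1 px, and the gripper is clear.

```bash
python3 -c "
from plant import job_done
print(job_done())"
```

```text
the job is handed in; nothing more can be done
None
```

The job is handed in: the roll was laid on the rest and let go, then lowered level into the mill with both necks seated by the wrist-camera check, at about 27 s of the 58 s allowed. The hand-in returned no verdict.

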